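# Sweep the glaze test discs through the gate

## Task

Clear the three round glaze test discs from the sorting board: push them with the fingertips, one at a time and in any order, through the narrow gate at the end of the funnel so that each drops into the slot behind it, the next leaving the deck only after the last one lies in the slot. Only slide the discs, never pick them up, and leave the little clay figure on the board, the jar, the bowl and the brush undisturbed.

Things in the scene. Friction and masses are not known exactly. Their poses are not given: they have to be found in the camera images.
- board: Fixed plywood box, 353 (x) by 266 mm (y). Origin at table level; z up, +x runs along its deck to the gate. Flat deck 60 mm above the table, x -162 to +100, y -125 to +125 mm. Dark rims and fences, 8 mm thick, stand 15 mm above the deck. Two fences form a 45 degree funnel, running from board (0, +-125) to (100, +-22) mm.
- gate (a point): Point on the deck's edge, in the middle of the gate: board x = 100, y = 0 mm, height 60 mm, axes as the board's. The gate is 44 mm wide, between two brass posts 12 mm thick and 18 mm tall, centres at board (104, +-28) mm. In the gate the deck ends in a sharp drop; a disc falls into the slot by itself once its centre is past this edge.
- slot (a point): Centre of the slot's floor: board x = 138, y = 0 mm, 6 mm above the table, axes as the board's. The slot is an open pit right behind the gate, board x 100 to 175 mm, y -40 to +40 mm, its grey floor 54 mm below the deck, its far rim 15 mm above the deck.
- disc_green: glaze test disc of fired clay, green with a buff rim, a flat cylinder 32 mm in diameter and 10 mm thick, about 20 g, loose, lying flat on the deck of the board. Origin at the centre of its underside, z up.
- disc_blue: glaze test disc of fired clay, blue with a buff rim, a flat cylinder 32 mm in diameter and 10 mm thick, about 20 g, loose, lying flat on the deck of the board. Origin at the centre of its underside, z up.
- disc_amber: glaze test disc of fired clay, orange-amber with a buff rim, a flat cylinder 32 mm in diameter and 10 mm thick, about 20 g, loose, lying flat on the deck of the board. Origin at the centre of its underside, z up.
- figure: Small grey clay figure, crouching, round foot 32 mm in diameter, 54 mm tall, loose, standing on the rear middle of the deck, far from the gate. Origin at the centre of its underside. To be left alone.
- jar: Green glass glaze jar with white cap, 60 mm in diameter, 80 mm tall, loose on the table. Origin at the centre of its underside. To be left alone.
- bowl: Cream clay bowl, 100 mm across the rim, 50 mm tall, loose on the table. Origin at the centre of its underside. To be left alone.
- brush: Wooden brush lying on the table, loose, handle along its -x. Origin under its middle. To be left alone.

How it is judged:
By the outcome, as a careful person would: the job done as asked, in the order asked, and still so for the second after the job is handed in, with the robot touching nothing.
It also fails if it takes over 72 s, if anything falls off the work surface, if the arm or the gripper's body presses on something with over 40 N, if the wrist force passes 120 N, or if a joint passes its speed limit or range.

## Robot

A 6-joint arm with a two-finger parallel gripper is mounted at the origin on the work surface. World frame = base frame: x ahead of the robot, y to its left, z up, the work surface at z = 0. Lengths are in m, angles in rad, forces in N, time in s.
With the tool pointing down it reaches from about 0.4 to 0.825 m from the base axis. Payload 7 kg.
Tool frame: the origin (TCP) lies at the very end of the fingers, on their centre line; the grasp point (between the pads) lies arm.hold_point_z behind it (arm.hold_point_z is the distance from the TCP to the grasp point, in m); z points along the fingers, y is the line along which they close (so a half turn about z gives the same grasp; the last joint's range is limited). The gripper opens to 88 mm and grips with 3 to 60 N. Pads are 19 mm wide; open, the fingers measure 130 mm over their backs; the gripper's body (78 mm by 193 mm) begins 47 mm behind the grasp point.
Start: joints at [-0.812, 0.359, 0.012, 0, -1.224, -0.288], TCP at [0.306, -0.602, 0.2] pointing down, gripper open.
Joint ranges: [-3.07, 3.07], [-1.43, 2.12], [-1.02, 1.25], [-3.03, 1.67], [-3.05, -0], [-3.03, 3.03]. Speed limits (rad/s): [2.39, 2.39, 3.01, 3.14, 3.14, 3.14].

## Interface

Orientations are given as [roll, pitch, yaw] about the fixed x, y, z axes, in that order (R = Rz(yaw) Ry(pitch) Rx(roll)).
In Python, from station import arm gives the robot as it stands.
- The arm moves only by the shell command python3 -m creep [FORCE], which reads ROWS from standard input. ROWS is a JSON list that holds a single list of rows (three levels of brackets), with 1 to 20 rows, each of 5 numbers: the finger opening in m, then dx, dy, dz in fractions of the full range, 1 being 0.8 m, then a turn about the tool's z in normalised numbers (1 is pi/2 rad); each row is the pose to reach, as a shift and turn from the pose commanded when the command began, along the tool's axes at that moment; what a row does not reach only later rows make up. A row lasts 1/12 s, in which the tool goes at most 0.0417 m and 0.125 rad, less where a joint would pass 70% of its speed; a pose out of reach is approached as far as the arm can. The fingers move at their own pace and stop on an object; FORCE is the grip in N (left out, the last holds). Time passes only in rows, so rows that do not move let the fingers close. It prints the time, the measured TCP pose, the force, the opening and the grip force at its end. Shift and turn numbers lie between -1 and 1, and a call with a number outside is refused. Input that does not fit is refused with a message, and nothing moves.
- arm.get_state(): the state, without advancing time (a new reading comes with each control period).
- arm.grab_frame(name): name is "scene" or "top"; returns the picture (480x640x3 uint8, red, green, blue); there is no depth.
- arm.camera_params(name): a dict with "fx", "fy", "cx", "cy" (pixels), "T" (4x4, takes a point from camera to world coordinates). Camera axes: x right, y down, z forward; pixel columns grow to the right and rows downward; lengths in m; the calibration is good to about 2 mm. A picture is of the moment at which its call begins. camera_params takes no time and is no camera call.
- arm.job_done(): hands the job in; it is judged then, once.
The state is a dict: "t": time; "q": joint angles; "qd": joint speeds; "joint_efforts": joint torques, N m; "eef_pos": TCP position; "ee_rot": TCP orientation; "force": force on the tool from outside, world axes, zero at the start; "moment": the same for the moment, N m; "width": finger opening in m; "gripper_force": force on a finger pad.
Only numpy, scipy, OpenCV 4.12 (cv2) and the standard library are available. Lean on these libraries where they do the work, as an engineer would, in place of code of your own. Each camera call takes 0.05 s, during which the arm holds its last target. There are 200 camera calls.

## Working session

There is one attempt and no reset: what is moved stays moved. The work goes in short steps, Python scripts to look and compute and a shell command to move; the robot and the scene stay as the last step left them, time stands still between calls to the robot, and variables do not carry over. Pictures are saved under pics/ and viewed, at most 10 in all, crops included, and the job is handed in when it is done.

```bash
ls; mkdir -p pics
python3 - <<'E'
from station import arm
import cv2
for n in("scene","top"):
    cv2.imwrite(f"pics/{n}0.png",arm.grab_frame(n)[:,:,::-1]); print(n,arm.camera_params(n))
s=arm.get_state();print(s['t'],s['eef_pos'],s['ee_rot'],s['width'],arm.hold_point_z)
E
```

```text
pics
scene {'fx': 452.0443043900844, 'fy': 452.0443043900844, 'cx': 319.9452744498126, 'cy': 239.74505740076395, 'T': array([[-0.84843186,  0.42116554, -0.32059783,  0.84789374],
       [ 0.52913228,  0.69032918, -0.49342137,  0.59887016],
       [ 0.01350596, -0.58827307, -0.80854955,  1.00939861],
       [ 0.        ,  0.        ,  0.        ,  1.        ]])}
top {'fx': 469.7679509275788, 'fy': 469.7679509275788, 'cx': 319.25267952413105, 'cy': 238.7489075825449, 'T': array([[-2.22234351e-02, -9.97623175e-01,  6.52236181e-02,
         4.34886346e-01],
       [-9.99752922e-01,  2.22063009e-02, -9.87737163e-04,
         7.48120935e-03],
       [-4.62985804e-04, -6.52294537e-02, -9.97870184e-01,
         9.88860185e-01],
       [ 0.00000000e+00,  0.00000000e+00,  0.00000000e+00,
         1.00000000e+00]])}
0.1 [ 0.30593335 -0.60114923  0.19901234] [ 3.14009276e+00 -1.06120015e-04 -2.67095325e+00] 0.08735210364145207 0.0188
```

View pics/top0.png

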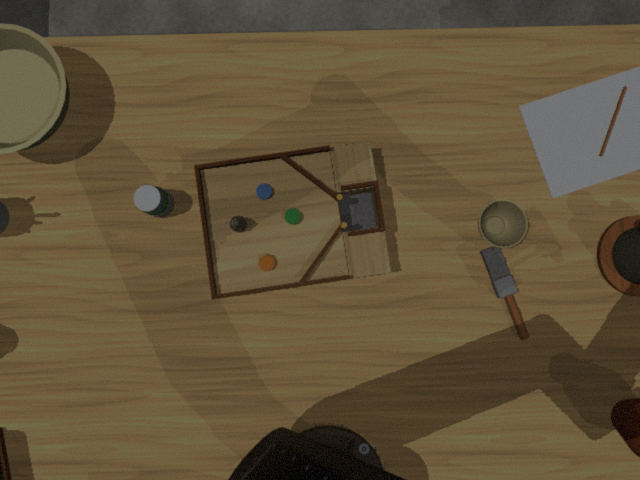

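View pics/scene0.png

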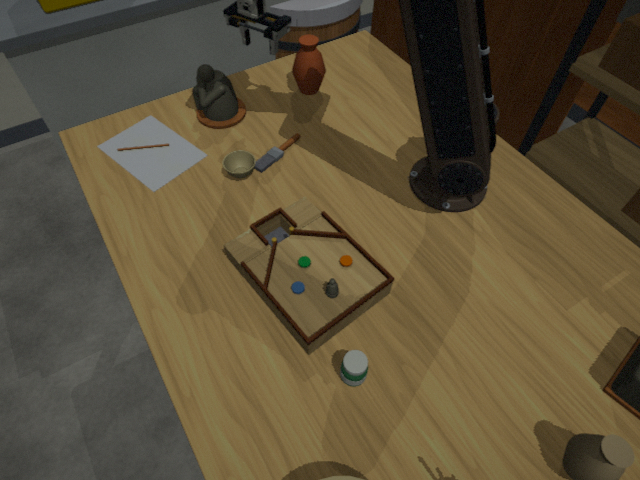

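Top view: green disc at about (293,216), blue (264,191), amber (267,263), figure (238,224), brass posts (340,197) and (344,225). The scene view confirms this layout. I'll measure next.

```bash
cat > h.py <<'E'
from station import arm
import cv2, numpy as np
HSV={'green':((55,120,40),(85,255,255)),'blue':((100,110,40),(125,255,255)),'amber':((5,190,120),(18,255,255)),'post':((17,130,90),(28,255,255))}
ROI={'top':(140,305,190,390),'scene':(200,350,220,400)}
def ray(n,uv,z):
    c=arm.camera_params(n);T=c['T'];d=T[:3,:3]@[(uv[0]-c['cx'])/c['fx'],(uv[1]-c['cy'])/c['fy'],1]
    return (T[:3,3]+d*(z-T[2,3])/d[2])[:2]
def blobs(n,im,k,amin=6):
    r0,r1,c0,c1=ROI[n];h=cv2.cvtColor(im,cv2.COLOR_RGB2HSV)[r0:r1,c0:c1]
    N,_,st,ce=cv2.connectedComponentsWithStats(cv2.inRange(h,*HSV[k]))
    return [(int(st[i,4]),ce[i]+[c0,r0]) for i in range(1,N) if st[i,4]>=amin]
E
python3 - <<'E'
from h import *
for n in('top','scene'):
    im=arm.grab_frame(n)
    for k in HSV:
        for a,c in blobs(n,im,k): print(n,k,a,c.round(1),ray(n,c,.07 if k!='post' else .078).round(4))
    if n=='top':
        h=cv2.cvtColor(im,cv2.COLOR_RGB2HSV)
        for p in((197,340),(225,344),(216,293),(191,264),(263,267),(232,205)):print(p,h[p])
        cv2.imwrite('pics/c1.png',cv2.resize(im[140:305,190:390,::-1],None,fx=4,fy=3.6364*1.1,interpolation=cv2.INTER_CUBIC)[:600])
        # dark rim outer outline: left part of the board
        m=cv2.inRange(h,(0,60,0),(20,255,75)); m[:140]=0;m[310:]=0;m[:,:185]=0;m[:,400:]=0
        ys,xs=np.nonzero(m);print(len(xs))
        cs=max(cv2.findContours(m,cv2.RETR_EXTERNAL,cv2.CHAIN_APPROX_NONE)[0],key=len)
        print(cv2.boxPoints(cv2.minAreaRect(cs)),cv2.approxPolyDP(cv2.convexHull(cs),3,True)[:,0].tolist())
E
```

```text
top green 172 [292.3 215.9] [0.5411 0.0586]
top blue 162 [263.7 191.1] [0.5916 0.1141]
top post 26 [339.2 196.3] [ 0.5767 -0.0343]
top post 27 [343.4 224.6] [ 0.521  -0.0411]
(197, 340) [ 20 150 117]
(225, 344) [ 21 160 118]
(216, 293) [ 63 143  82]
(191, 264) [108 114  85]
(263, 267) [ 14 184 112]
(232, 205) [ 14 195  55]
4922
[[192.34003 164.38004]
 [333.32    144.24002]
 [352.58002 279.05997]
 [211.60004 299.19998]] [[333, 147], [352, 277], [212, 299], [194, 166]]
scene green 100 [303.9 261.5] [0.5448 0.0615]
scene blue 111 [297.6 287.2] [0.5951 0.1166]
scene amber 91 [345.8 259.9] [0.4532 0.1119]
scene post 17 [291.5 228.1] [ 0.5219 -0.0396]
scene post 13 [273.5 239.2] [ 0.5787 -0.0328]
scene post 6 [360.8 245.7] [0.4001 0.1   ]
scene post 6 [366.5 251.2] [0.3977 0.1213]
scene post 6 [284.7 334. ] [0.6815 0.2085]
scene post 6 [278.2 342.5] [0.7033 0.2184]
```

View pics/c1.png

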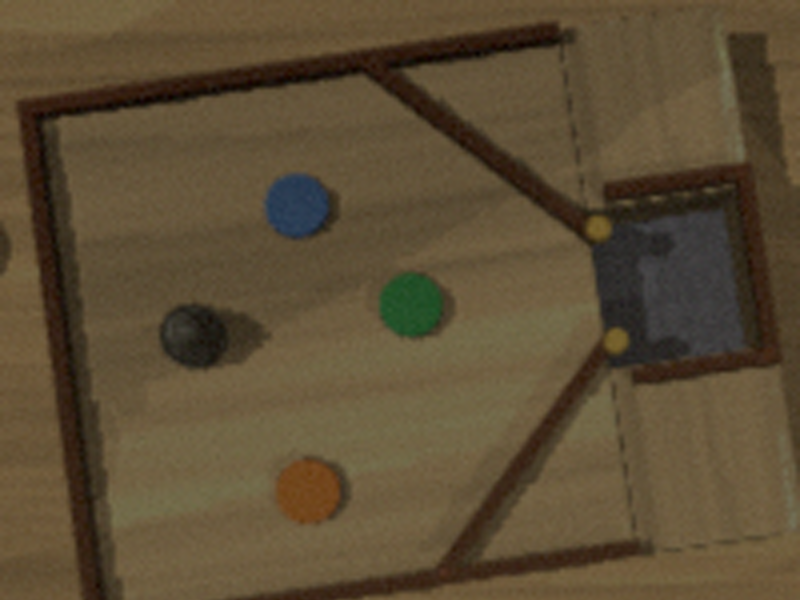

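The crop shows the board clearly: green lies almost on the gate axis, blue and amber lie to either side, and the figure is well behind. Next I'll compute the board frame and the distances in the tool's axes.

```bash
cat >> h.py <<'E'
HSV['amber']=((8,165,85),(17,255,255))
def discs(n='top'):
    im=arm.grab_frame(n);o={}
    for k in('green','blue','amber'):
        b=[x for x in blobs(n,im,k,60) if x[0]<260]
        if b: o[k]=(max(b,key=lambda x:x[0])[0],ray(n,max(b,key=lambda x:x[0])[1],.07))
    return im,o
try: O,PSI=np.load('b.npy')[:2],np.load('b.npy')[2]
except Exception: pass
def W2B(p): c,s=np.cos(PSI),np.sin(PSI);return np.array([[c,s],[-s,c]])@(np.array(p)[:2]-O)
def B2W(p): c,s=np.cos(PSI),np.sin(PSI);return np.array([[c,-s],[s,c]])@np.array(p)+O
def go(bp,z,ang=0):
    "shift in tool axes to board point bp, with tool x at ang from board x; turn about tool z"
    s=arm.get_state();from_=s['eef_pos'];yaw=s['ee_rot'][2]
    d=np.r_[B2W(bp),z]-from_; c,sn=np.cos(yaw),np.sin(yaw)
    turn=-((PSI+ang-yaw+np.pi)%(2*np.pi)-np.pi)
    return np.round([c*d[0]+sn*d[1],sn*d[0]-c*d[1],-d[2],turn],4)
E
python3 - <<'E'
import h; from h import *
q=[ray('top',p,.075) for p in((194,166),(333,147),(352,277),(212,299))]
print([np.round(x,3) for x in q], [np.linalg.norm(q[i]-q[(i+1)%4]).round(4) for i in range(4)])
for i,j in((0,1),(3,2)): v=q[j]-q[i];print('yaw x',np.arctan2(v[1],v[0]))
v=q[0]-q[3];print('from y',np.arctan2(v[1],v[0])-np.pi/2)
a,b=np.array([.5767,-.0343]),np.array([.521,-.0411]);v=a-b;psi=np.arctan2(v[1],v[0])-np.pi/2;print('posts',psi)
h.PSI=psi=-1.452 if abs(psi+1.45)<.02 else psi
c,s=np.cos(psi),np.sin(psi);h.O=(a+b)/2-104e-3*np.array([c,s]);print(h.O)
print('corners',[W2B(x).round(4) for x in q])
np.save('b.npy',np.r_[h.O,psi])
im,d=discs();print({k:(v[0],W2B(v[1]).round(4)) for k,v in d.items()})
print('figure head',W2B(ray('top',(238,224),.10)))
print(arm.get_state()['q'],go((-.03,.005),.11))
E
```

```text
[array([0.644, 0.25 ]), array([ 0.676, -0.025]), array([ 0.419, -0.055]), array([0.383, 0.216])] [np.float64(0.2765), np.float64(0.2585), np.float64(0.2742), np.float64(0.2633)]
yaw x -1.4553021961658195
yaw x -1.4377365143738883
from y -1.4430643806361914
posts -1.449314887557211
[0.53652422 0.06556701]
corners [array([-0.1705,  0.1283]), array([0.106 , 0.1273]), array([ 0.106 , -0.1311]), array([-0.1681, -0.135 ])]
{'green': (172, array([0.0073, 0.0042])), 'blue': (159, array([-0.0414,  0.0603])), 'amber': (192, array([-0.0544, -0.0796]))}
figure head [-0.09552687 -0.00070796]
[-8.11886358e-01  3.58999368e-01  1.15342576e-02 -1.15554370e-04
 -1.22408795e+00 -2.88087511e-01] [-0.523   0.5163  0.0894 -1.2188]
```

Careful with the scale: shifts go in shares of 0.8 m and turns go in shares of pi/2 rad. That gives: -0.523 m is -0.6538, 0.516 m is 0.645, -1.219 rad is -0.776.

```bash
echo '[[[0.01, -0.6538, 0.645, 0.0625, -0.776], [0.01, -0.6538, 0.645, 0.0625, -0.776], [0.01, -0.6538, 0.645, 0.0625, -0.776], [0.01, -0.6538, 0.645, 0.0625, -0.776], [0.01, -0.6538, 0.645, 0.0625, -0.776], [0.01, -0.6538, 0.645, 0.0625, -0.776], [0.01, -0.6538, 0.645, 0.0625, -0.776], [0.01, -0.6538, 0.645, 0.0625, -0.776], [0.01, -0.6538, 0.645, 0.0625, -0.776], [0.01, -0.6538, 0.645, 0.0625, -0.776], [0.01, -0.6538, 0.645, 0.0625, -0.776], [0.01, -0.6538, 0.645, 0.0625, -0.776], [0.01, -0.6538, 0.645, 0.0625, -0.776], [0.01, -0.6538, 0.645, 0.0625, -0.776], [0.01, -0.6538, 0.645, 0.0625, -0.776], [0.01, -0.6538, 0.645, 0.0625, -0.776], [0.01, -0.6538, 0.645, 0.0625, -0.776], [0.01, -0.6538, 0.645, 0.0625, -0.776], [0.01, -0.6538, 0.645, 0.0625, -0.776], [0.01, -0.6538, 0.645, 0.0625, -0.776]]]' | python3 -m creep 10
python3 -c "
from h import *
print(go((-.026,.004),.064), arm.get_state()['q'])"
```

```text
t: 1.92
eef_pos: [0.5382, 0.097, 0.1492]
ee_rot: [3.141, -0.0, -1.449]
force: [-0.7, -0.4, -0.0]
width: 0.0099
gripper_force: 0.0
[0.005  0.0014 0.0852 0.0027] [ 5.36612794e-01  1.89525022e-01 -3.43680627e-01 -7.96091250e-05
 -1.03875381e+00 -4.15086228e-01]
```

To row units: 0.084 m is 0.105, 0.08 m is 0.1.

```bash
echo '[[[0.01, 0.005, 0.0013, 0.0375, 0], [0.01, 0.005, 0.0013, 0.0688, 0], [0.01, 0.005, 0.0013, 0.0875, 0], [0.01, 0.005, 0.0013, 0.1, 0], [0.01, 0.005, 0.0013, 0.105, 0], [0.01, 0.005, 0.0013, 0.105, 0], [0.01, 0.005, 0.0013, 0.105, 0]]]' | python3 -m creep
python3 - <<'E'
from h import *
im=arm.grab_frame('scene')
cv2.imwrite('pics/s2.png',cv2.resize(im[170:350,210:410,::-1],None,fx=3.3,fy=3.3,interpolation=cv2.INTER_CUBIC))
s=arm.get_state();print(W2B(s['eef_pos']),s['eef_pos'][2])
E
```

```text
t: 2.5
eef_pos: [0.5382, 0.0913, 0.0667]
ee_rot: [-3.141, 0.0, -1.452]
force: [-0.2, -0.2, 0.2]
width: 0.0102
gripper_force: 0.0
[-0.02551328  0.00500632] 0.06700086936356657
```

View pics/s2.png

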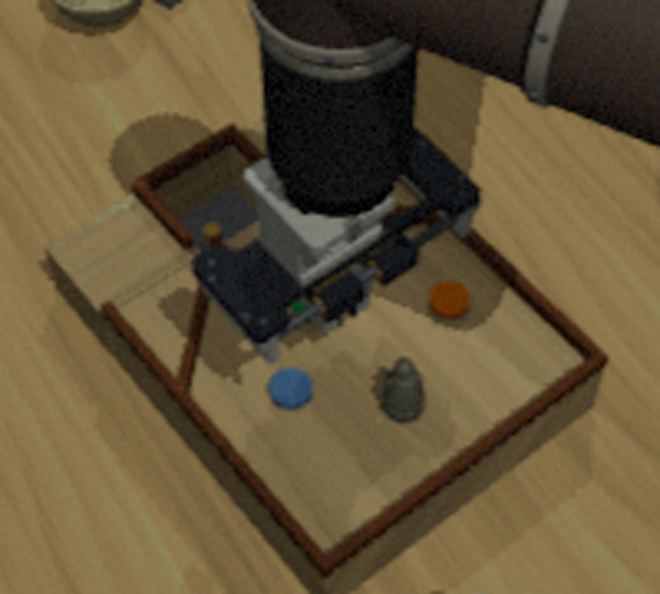

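The fingers are on the deck behind the green disc and clear of blue, amber and the figure. I'll push.

To row units: 0.075 m is 0.0938, 0.004 m is 0.005.

```bash
echo '[[[0.01, 0.0063, 0, 0, 0], [0.01, 0.0125, 0, 0, 0], [0.01, 0.0188, 0, 0, 0], [0.01, 0.025, 0, 0, 0], [0.01, 0.0313, 0.0013, 0, 0], [0.01, 0.0375, 0.0013, 0, 0], [0.01, 0.0438, 0.0025, 0, 0], [0.01, 0.05, 0.0025, 0, 0], [0.01, 0.0563, 0.0038, 0, 0], [0.01, 0.0625, 0.0038, 0, 0], [0.01, 0.0688, 0.005, 0, 0], [0.01, 0.075, 0.005, 0, 0], [0.01, 0.0813, 0.0063, 0, 0], [0.01, 0.0875, 0.0063, 0, 0], [0.01, 0.0938, 0.0063, 0, 0], [0.01, 0.0938, 0.0063, 0, 0]]]' | python3 -m creep
python3 - <<'E'
from h import *
s=arm.get_state();print(W2B(s['eef_pos']),s['eef_pos'][2])
for n in('scene','top'):
    im,d=discs(n);print(n,{k:(v[0],W2B(v[1]).round(4)) for k,v in d.items()})
    if n=='scene':a=im[170:350,210:410]
    else:b=im[140:320,190:390]
cv2.imwrite('pics/p3.png',cv2.resize(np.hstack([a,b])[:,:,::-1],None,fx=2,fy=2,interpolation=cv2.INTER_CUBIC))
E
```

```text
t: 3.88
eef_pos: [0.5416, 0.0156, 0.0658]
ee_rot: [3.141, -0.0, -1.452]
force: [-0.1, -0.4, -0.3]
width: 0.0099
gripper_force: 0.0
[ 0.05024635 -0.00085958] 0.06582451668931519
scene {'green': (99, array([0.0049, 0.0077])), 'blue': (110, array([-0.0438,  0.0643])), 'amber': (115, array([-0.0565, -0.0761]))}
top {'amber': (190, array([-0.0546, -0.0796]))}
```

View pics/p3.png

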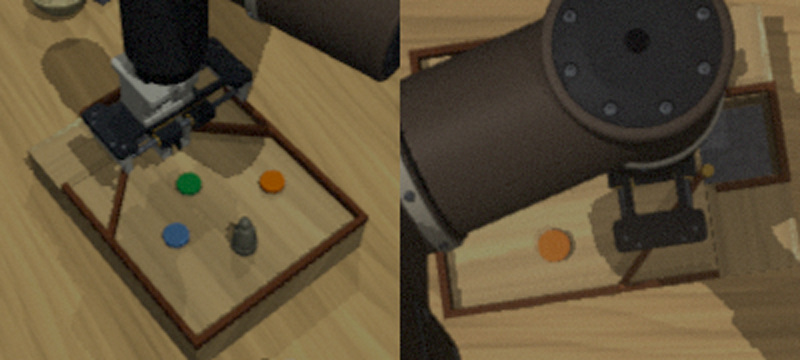

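Green did not move, so the fingers passed over it. I'll check the fingertip height against its projected position.

Run:
```python
from h import *
im=arm.grab_frame('scene');s=arm.get_state();p=s['eef_pos']
c=arm.camera_params('scene');T=np.linalg.inv(c['T'])
def pr(P):
    x=T@np.r_[P,1];return np.array([x[0]/x[2]*c['fx']+c['cx'],x[1]/x[2]*c['fy']+c['cy']])
yaw=s['ee_rot'][2];ty=np.array([np.sin(yaw),-np.cos(yaw),0]);tx=np.array([np.cos(yaw),np.sin(yaw),0])
z=5;r0,c0=205,240
b=cv2.resize(im[r0:r0+110,c0:c0+130,::-1],None,fx=z,fy=z,interpolation=cv2.INTER_CUBIC)
for g,col in((0,(0,0,255)),(.02,(0,255,255))):
  for P in [p+ty*a+tx*e+[0,0,g] for a in(-.026,-.005,.005,.026) for e in(-.0095,.0095)]:
    u=(pr(P)-[c0,r0]+.5)*z;cv2.circle(b,tuple(int(v) for v in u),2,col,-1)
cv2.imwrite('pics/s4.png',b)
```

```text
(no output)
```

View pics/s4.png

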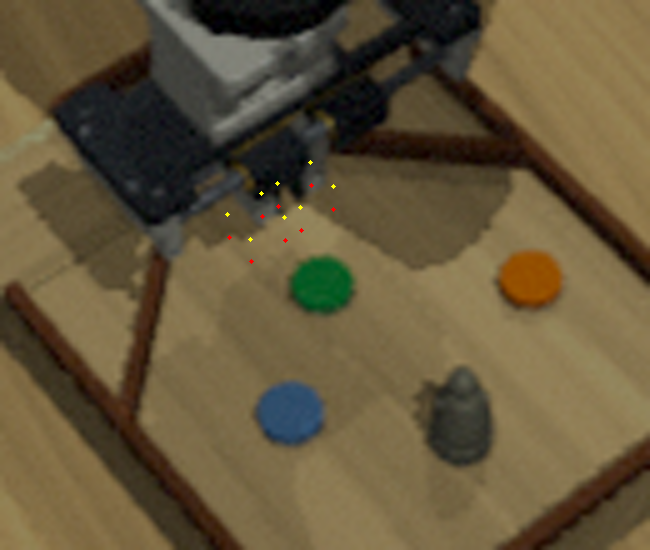

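The gripper body's end pieces sit where the kinematics say. The visible fingertips end above their predicted (red) positions, so with the fingers nearly closed the tips are higher than nominal. I'll lower gently here over the empty deck and feel for contact.

To row units: 0.004 m is 0.005, 0.003 m is 0.0038.

```bash
echo '[[[0.01, 0, 0, 0.0013, 0], [0.01, 0, 0, 0.0025, 0], [0.01, 0, 0, 0.0038, 0], [0.01, 0, 0, 0.005, 0], [0.01, 0, 0, 0.005, 0], [0.01, 0, 0, 0.005, 0]]]' | python3 -m creep; echo '[[[0.01, 0, 0, 0.0013, 0], [0.01, 0, 0, 0.0025, 0], [0.01, 0, 0, 0.0038, 0], [0.01, 0, 0, 0.0038, 0], [0.01, 0, 0, 0.0038, 0]]]' | python3 -m creep
```

```text
t: 4.53
eef_pos: [0.5416, 0.0164, 0.0617]
ee_rot: [3.141, -0.0, -1.452]
force: [0.6, 0.8, 0.1]
width: 0.01
gripper_force: 0.0
t: 4.95
eef_pos: [0.5416, 0.0164, 0.0588]
ee_rot: [3.141, -0.0, -1.452]
force: [-0.1, 0.3, 0.3]
width: 0.0099
gripper_force: 0.0
```

To row units: 0.003 m is 0.0038, 0.002 m is 0.0025.

```bash
echo '[[[0.01, 0, 0, 0.0013, 0], [0.01, 0, 0, 0.0025, 0], [0.01, 0, 0, 0.0038, 0], [0.01, 0, 0, 0.0038, 0]]]' | python3 -m creep; echo '[[[0.01, 0, 0, 0.0013, 0], [0.01, 0, 0, 0.0025, 0], [0.01, 0, 0, 0.0025, 0]]]' | python3 -m creep;echo '[[[0.01, 0, 0, 0.0013, 0], [0.01, 0, 0, 0.0025, 0], [0.01, 0, 0, 0.0025, 0]]]' | python3 -m creep
```

```text
t: 5.28
eef_pos: [0.5415, 0.0163, 0.0556]
ee_rot: [3.141, -0.0, -1.452]
force: [0.4, 0.1, 0.5]
width: 0.0098
gripper_force: 0.0
t: 5.53
eef_pos: [0.5415, 0.0164, 0.0536]
ee_rot: [3.141, -0.0, -1.452]
force: [-0.6, 0.5, 0.5]
width: 0.0101
gripper_force: 0.0
t: 5.78
eef_pos: [0.5415, 0.0164, 0.0516]
ee_rot: [3.141, -0.0, -1.452]
force: [0.3, -1.5, -0.5]
width: 0.0096
gripper_force: 0.0
```

To row units: 0.002 m is 0.0025, 0.001 m is 0.0013.

```bash
for i in 1 2 3; do echo '[[[0.01, 0, 0, 0.0013, 0], [0.01, 0, 0, 0.0025, 0], [0.01, 0, 0, 0.0025, 0]]]' | python3 -m creep | sed -n '2p;4p'; done
```

```text
eef_pos: [0.5415, 0.0163, 0.0496]
force: [-0.7, -0.5, 0.0]
eef_pos: [0.5415, 0.0163, 0.0476]
force: [0.3, -0.4, 0.2]
eef_pos: [0.5415, 0.0163, 0.0456]
force: [-0.0, -0.2, -0.0]
```

Run:
```python
from h import *
im=arm.grab_frame('scene');z=8;r0,c0=200,250
b=cv2.resize(im[r0:r0+70,c0:c0+95,::-1],None,fx=z,fy=z,interpolation=cv2.INTER_CUBIC)
cv2.imwrite('pics/s5.png',cv2.convertScaleAbs(b,alpha=1.8))
```

```text
(no output)
```

View pics/s5.png

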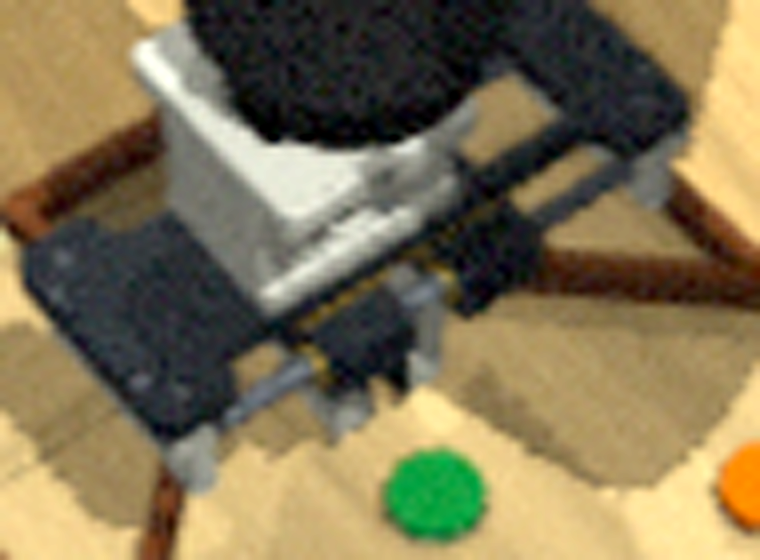

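Run:
```python
from h import *
s=arm.get_state();p=s['eef_pos'];yaw=s['ee_rot'][2]
print('tcp board',W2B(p))
for n,uv in(('L',(292.5,254.7)),('R',(303.1,247.9)),('bodyL',(273.5,260.5)),('bodyR',(332,225))):
    for z in((.045,.055,.06,.07,.08) if len(n)<2 else (.1,.11,.12,.13)): print(n,z,(W2B(ray('scene',uv,z))*1e3).round(1))
```

```text
tcp board [ 0.04947203 -0.00088345]
L 0.045 [53.   8.3]
L 0.055 [47.3 12. ]
L 0.06 [44.5 13.9]
L 0.07 [38.8 17.7]
L 0.08 [33.2 21.5]
R 0.045 [ 53.1 -26.2]
R 0.055 [ 47.4 -22. ]
R 0.06 [ 44.6 -20. ]
R 0.07 [ 38.9 -15.8]
R 0.08 [ 33.3 -11.7]
bodyL 0.1 [36.6 74.9]
bodyL 0.11 [30.8 78.2]
bodyL 0.12 [25.  81.5]
bodyL 0.13 [19.1 84.8]
bodyR 0.1 [  32.9 -104.7]
bodyR 0.11 [ 27.1 -99.5]
bodyR 0.12 [ 21.4 -94.2]
bodyR 0.13 [ 15.6 -89. ]
```

To row units: 0.002 m is 0.0025, 0.001 m is 0.0013.

```bash
echo '[[[0.01, 0, 0, 0.0013, 0], [0.01, 0, 0, 0.0025, 0], [0.01, 0, 0, 0.0025, 0]]]' | python3 -m creep | sed -n '2p;4p'; echo '[[[0.01, 0, 0, 0.0013, 0], [0.01, 0, 0, 0.0025, 0], [0.01, 0, 0, 0.0025, 0]]]' | python3 -m creep | sed -n '2p;4p'
```

```text
eef_pos: [0.5415, 0.0164, 0.0436]
force: [-0.6, 0.4, 0.3]
eef_pos: [0.5415, 0.0164, 0.0416]
force: [0.1, -0.1, -0.0]
```

To row units: 0.002 m is 0.0025, 0.001 m is 0.0013.

```bash
echo '[[[0.01, 0, 0, 0.0013, 0], [0.01, 0, 0, 0.0025, 0], [0.01, 0, 0, 0.0025, 0]]]' | python3 -m creep | sed -n '2p;4p'; python3 -c "
from h import *
im=arm.grab_frame('scene');cv2.imwrite('pics/s6.png',cv2.convertScaleAbs(cv2.resize(im[200:270,250:345,::-1],None,fx=8,fy=8,interpolation=cv2.INTER_CUBIC),alpha=1.8))"
```

```text
eef_pos: [0.5415, 0.0164, 0.0396]
force: [-0.1, 0.1, -0.0]
```

To row units: 0.002 m is 0.0025, 0.001 m is 0.0013.

```bash
echo '[[[0.01, 0, 0, 0.0013, 0], [0.01, 0, 0, 0.0025, 0], [0.01, 0, 0, 0.0025, 0]]]' | python3 -m creep | sed -n '2p;4p'
```

```text
eef_pos: [0.5415, 0.0163, 0.0376]
force: [-0.6, 0.8, -0.4]
```

To row units: 0.002 m is 0.0025, 0.001 m is 0.0013.

```bash
echo '[[[0.01, 0, 0, 0.0013, 0], [0.01, 0, 0, 0.0025, 0], [0.01, 0, 0, 0.0025, 0]]]' | python3 -m creep | sed -n '2p;4p'
```

```text
eef_pos: [0.5415, 0.0163, 0.0356]
force: [0.2, 0.7, 0.2]
```

To row units: 0.002 m is 0.0025, 0.001 m is 0.0013.

```bash
echo '[[[0.01, 0, 0, 0.0013, 0], [0.01, 0, 0, 0.0025, 0], [0.01, 0, 0, 0.0025, 0]]]' | python3 -m creep | sed -n '2p;4p'; python3 -c "
from h import *
im=arm.grab_frame('scene');cv2.imwrite('pics/s7.png',cv2.convertScaleAbs(cv2.resize(im[200:270,250:345,::-1],None,fx=8,fy=8,interpolation=cv2.INTER_CUBIC),alpha=1.8))"
```

```text
eef_pos: [0.5416, 0.0164, 0.0337]
force: [-0.1, -0.0, 0.6]
```

View pics/s7.png

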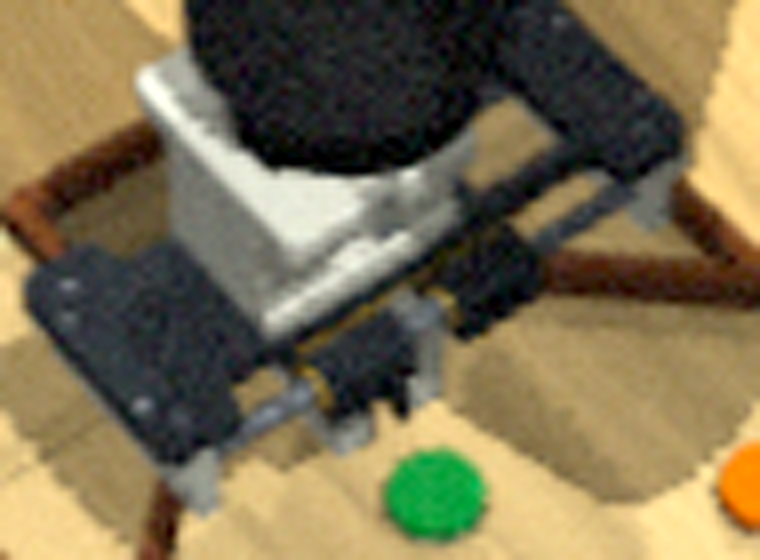

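To row units: 0.002 m is 0.0025, 0.001 m is 0.0013.

```bash
echo '[[[0.01, 0, 0, 0.0013, 0], [0.01, 0, 0, 0.0025, 0], [0.01, 0, 0, 0.0025, 0]]]' | python3 -m creep | sed -n '2p;4p'
```

```text
eef_pos: [0.5417, 0.0164, 0.0335]
force: [-6.7, 1.0, 17.5]
```

To row units: 0.002 m is 0.0025, 0.001 m is 0.0013.

```bash
echo '[[[0.01, 0, 0, 0.0013, 0], [0.01, 0, 0, 0.0025, 0], [0.01, 0, 0, 0.0025, 0]]]' | python3 -m creep | sed -n '2p;4p'
```

```text
eef_pos: [0.5418, 0.0164, 0.0334]
force: [-14.7, 2.6, 37.1]
```

To row units: -0.007 m is -0.0088, -0.004 m is -0.005.

```bash
python3 -c "
from h import *
s=arm.get_state();print(s['force'],s['moment'],s['ee_rot'],s['width'])"; echo '[[[0.01, 0, 0, -0.005, 0], [0.01, 0, 0, -0.0088, 0], [0.01, 0, 0, -0.0088, 0]]]' | python3 -m creep
```

```text
[-14.65844628   2.58411219  37.09949221] [ 0.87431726  5.57569227 -0.01665452] [-3.14036007e+00 -5.73905952e-04 -1.45034376e+00] 0.009991351033591741
t: 8.93
eef_pos: [0.5421, 0.0166, 0.0375]
ee_rot: [-3.14, 0.0, -1.452]
force: [0.8, 0.7, 0.1]
width: 0.0102
gripper_force: 0.0
```

Contact came at a reported z of 0.0335. The moment puts the force on the tool axis, and the image rays agree, so this is the fingertips on the deck: they sit about 26 mm above the reported TCP, with no xy bias. I'll work at a reported z of about 0.037, going back behind green first.

To row units: -0.076 m is -0.095, -0.065 m is -0.0813.

```bash
echo '[[[0.01, 0, 0, -0.025, 0], [0.01, -0.0063, 0, -0.035, 0], [0.01, -0.0438, -0.0063, -0.035, 0], [0.01, -0.0813, -0.0063, -0.035, 0], [0.01, -0.095, -0.0063, -0.035, 0], [0.01, -0.095, -0.0063, -0.035, 0], [0.01, -0.095, -0.0063, -0.0225, 0], [0.01, -0.095, -0.0063, -0.01, 0], [0.01, -0.095, -0.0063, -0.0013, 0], [0.01, -0.095, -0.0063, 0, 0], [0.01, -0.095, -0.0063, 0, 0]]]' | python3 -m creep
echo '[[[0.01, 0.0063, 0, 0, 0], [0.01, 0.0125, 0, 0, 0], [0.01, 0.0188, 0, 0, 0], [0.01, 0.025, 0, 0, 0], [0.01, 0.0313, 0.0013, 0, 0], [0.01, 0.0375, 0.0013, 0, 0], [0.01, 0.0438, 0.0025, 0, 0], [0.01, 0.05, 0.0025, 0, 0], [0.01, 0.05, 0.0025, 0, 0]]]' | python3 -m creep
python3 - <<'E'
from h import *
s=arm.get_state();print(W2B(s['eef_pos']))
im,d=discs('scene');print({k:(v[0],W2B(v[1]).round(4)) for k,v in d.items()})
E
```

```text
t: 9.85
eef_pos: [0.5369, 0.0914, 0.0356]
ee_rot: [3.139, -0.001, -1.453]
force: [0.6, 0.4, -0.1]
width: 0.0102
gripper_force: 0.0
t: 10.6
eef_pos: [0.5402, 0.0516, 0.0369]
ee_rot: [3.141, -0.0, -1.452]
force: [0.0, 0.7, 0.3]
width: 0.0101
gripper_force: 0.0
[0.01428518 0.00203545]
{'blue': (111, array([-0.0437,  0.0642])), 'amber': (109, array([-0.0561, -0.0773]))}
```

Green has moved and is hidden in front of the fingers. I'll push it through the gate.

To row units: 0.064 m is 0.08, 0.002 m is 0.0025.

```bash
echo '[[[0.01, 0.0063, 0, 0, 0], [0.01, 0.0125, 0, 0, 0], [0.01, 0.0188, 0.0013, 0, 0], [0.01, 0.025, 0.0013, 0, 0], [0.01, 0.0313, 0.0013, 0, 0], [0.01, 0.0375, 0.0025, 0, 0], [0.01, 0.0438, 0.0025, 0, 0], [0.01, 0.05, 0.0025, 0, 0], [0.01, 0.0563, 0.0025, 0, 0], [0.01, 0.0625, 0.0025, 0, 0], [0.01, 0.0675, 0.0025, 0, 0], [0.01, 0.0725, 0.0025, 0, 0], [0.01, 0.0763, 0.0025, 0, 0], [0.01, 0.08, 0.0025, 0, 0], [0.01, 0.08, 0.0025, 0, 0]]]' | python3 -m creep
python3 - <<'E'
from h import *
s=arm.get_state();print(W2B(s['eef_pos']))
for n in('scene','top'):
    im,d=discs(n);print(n,{k:(v[0],W2B(v[1]).round(4)) for k,v in d.items()})
E
```

```text
t: 11.9
eef_pos: [0.5459, -0.0118, 0.0368]
ee_rot: [3.142, -0.0, -1.452]
force: [-0.1, 0.6, 0.1]
width: 0.01
gripper_force: 0.0
[0.07790897 0.00018206]
scene {'blue': (110, array([-0.0437,  0.0644])), 'amber': (115, array([-0.0564, -0.0761]))}
top {'amber': (191, array([-0.0545, -0.0797]))}
```

```bash
python3 -c "
from h import *
print(go((-.068,.077),.065,-.559))"
```

```text
[-0.1455 -0.0768 -0.0282  0.559 ]
```

To row units: -0.1455 m is -0.1819, -0.13 m is -0.1625, 0.559 rad is 0.3559.

```bash
echo '[[[0.01, -0.0075, 0, -0.025, 0], [0.01, -0.025, 0, -0.035, 0], [0.01, -0.0563, -0.025, -0.035, 0.0637], [0.01, -0.0938, -0.0438, -0.035, 0.1273], [0.01, -0.1313, -0.0688, -0.035, 0.2037], [0.01, -0.1625, -0.0875, -0.035, 0.2801], [0.01, -0.1819, -0.096, -0.035, 0.3559], [0.01, -0.1819, -0.096, -0.035, 0.3559], [0.01, -0.1819, -0.096, -0.035, 0.3559]]]' | python3 -m creep
python3 - <<'E'
from h import *
s=arm.get_state();print(W2B(s['eef_pos']),go((-.068,.077),.037,-.559))
for n in('scene','top'):
    im,d=discs(n);print(n,{k:(v[0],W2B(v[1]).round(4)) for k,v in d.items()})
    if n=='scene':a=im[170:350,210:410]
    else:b=im[140:320,220:420]
cv2.imwrite('pics/p8.png',cv2.resize(np.hstack([a,b])[:,:,::-1],None,fx=2,fy=2,interpolation=cv2.INTER_CUBIC))
E
```

```text
t: 12.75
eef_pos: [0.6047, 0.1433, 0.0644]
ee_rot: [3.141, -0.001, -2.008]
force: [1.2, 0.2, 0.5]
width: 0.0101
gripper_force: 0.0
[-0.06906444  0.07689641] [ 0.0008 -0.0006  0.0274  0.0032]
scene {'amber': (83, array([-0.0568, -0.0796]))}
top {'green': (133, array([ 0.126 , -0.0063])), 'blue': (146, array([-0.0413,  0.0603])), 'amber': (192, array([-0.055 , -0.0795]))}
```

View pics/p8.png

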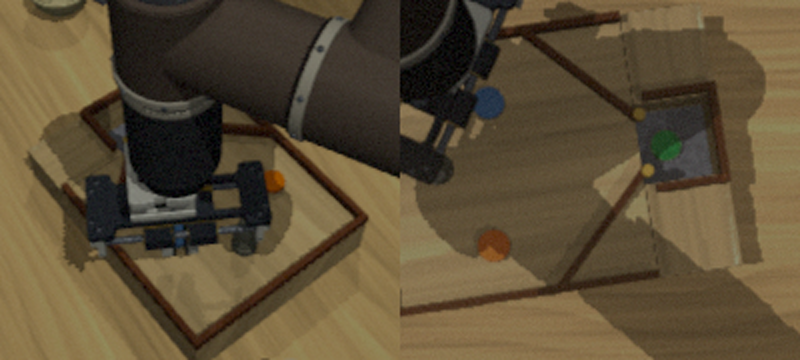

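Green lies in the slot and blue is just ahead of the fingers. I'll lower and push blue diagonally towards the axis.

To row units: 0.042 m is 0.0525, 0.036 m is 0.045.

```bash
echo '[[[0.01, 0.0013, 0, 0.0125, 0], [0.01, 0.0013, 0, 0.025, 0], [0.01, 0.0013, 0, 0.0325, 0], [0.01, 0.0013, 0, 0.0344, 0], [0.01, 0.0013, 0, 0.0344, 0], [0.01, 0.0075, 0, 0.0344, 0], [0.01, 0.015, 0, 0.0344, 0], [0.01, 0.0225, 0, 0.0344, 0], [0.01, 0.03, 0, 0.0344, 0], [0.01, 0.0375, 0, 0.0344, 0], [0.01, 0.045, 0, 0.0344, 0], [0.01, 0.0525, 0, 0.0344, 0]]]' | python3 -m creep
echo '[[[0.01, 0.0075, 0, 0, 0], [0.01, 0.015, 0, 0, 0], [0.01, 0.0225, 0, 0, 0], [0.01, 0.03, 0, 0, 0], [0.01, 0.0375, 0, 0, 0], [0.01, 0.045, 0, 0, 0], [0.01, 0.0525, 0, 0, 0], [0.01, 0.06, 0, 0, 0], [0.01, 0.0675, 0, 0, 0], [0.01, 0.075, 0, 0, 0], [0.01, 0.0825, 0, 0, 0], [0.01, 0.0875, 0, 0, 0], [0.01, 0.0925, 0, 0, 0], [0.01, 0.095, 0, 0, 0], [0.01, 0.095, 0, 0, 0]]]' | python3 -m creep
python3 - <<'E'
from h import *
s=arm.get_state();print(W2B(s['eef_pos']))
for n in('scene','top'):
    im,d=discs(n);print(n,{k:(v[0],W2B(v[1]).round(4)) for k,v in d.items()})
E
```

```text
t: 13.85
eef_pos: [0.5868, 0.1037, 0.0376]
ee_rot: [-3.141, 0.0, -2.011]
force: [-0.3, 0.6, -0.7]
width: 0.0096
gripper_force: 0.1
t: 15.1
eef_pos: [0.5544, 0.0351, 0.0373]
ee_rot: [3.141, -0.0, -2.011]
force: [-1.2, -0.1, -0.5]
width: 0.0099
gripper_force: 0.0
[0.03232764 0.0141302 ]
scene {'amber': (112, array([-0.0563, -0.0764]))}
top {'green': (135, array([ 0.125 , -0.0054])), 'amber': (192, array([-0.0545, -0.0795]))}
```

Careful with the scale: shifts go in shares of 0.8 m and turns go in shares of pi/2 rad. That gives: -0.025 m is -0.0313, -0.015 m is -0.0188.

```bash
echo '[[[0.01, -0.0075, 0, 0, 0], [0.01, -0.015, 0, 0, 0], [0.01, -0.015, 0, -0.0188, 0], [0.01, -0.015, 0, -0.0313, 0], [0.01, -0.015, 0, -0.0313, 0]]]' | python3 -m creep
python3 -c "
from h import *
print(go((.021,.001),.062,0))"
```

```text
t: 15.62
eef_pos: [0.5616, 0.0474, 0.0645]
ee_rot: [-3.139, 0.002, -2.01]
force: [0.3, -0.3, -0.3]
width: 0.0101
gripper_force: 0.0
[ 0.0115  0.0184  0.0025 -0.5577]
```

To row units: 0.025 m is 0.0313, 0.022 m is 0.0275, -0.558 rad is -0.3552.

```bash
echo '[[[0.01, 0.0038, 0.0075, 0, -0.0764], [0.01, 0.0075, 0.015, 0, -0.1528], [0.01, 0.0131, 0.023, 0, -0.2292], [0.01, 0.0131, 0.023, 0, -0.3056], [0.01, 0.0131, 0.023, 0, -0.3552], [0.01, 0.0131, 0.023, 0, -0.3552], [0.01, 0.0131, 0.023, 0.015, -0.3552], [0.01, 0.0131, 0.023, 0.0275, -0.3552], [0.01, 0.0131, 0.023, 0.0313, -0.3552], [0.01, 0.0131, 0.023, 0.0313, -0.3552], [0.01, 0.0131, 0.023, 0.0313, -0.3552]]]' | python3 -m creep
python3 - <<'E'
from h import *
print(W2B(arm.get_state()['eef_pos']),go((.078,0),.037,0))
for n in('scene','top'):
    im,d=discs(n);print(n,{k:(v[0],W2B(v[1]).round(4)) for k,v in d.items()})
E
```

```text
t: 16.53
eef_pos: [0.5386, 0.0446, 0.0371]
ee_rot: [3.141, -0.0, -1.454]
force: [0.0, 0.4, 0.4]
width: 0.01
gripper_force: 0.0
[ 0.02101304 -0.00045197] [ 0.057  -0.0005  0.0001 -0.0016]
scene {'amber': (110, array([-0.0564, -0.0768]))}
top {'green': (134, array([ 0.125 , -0.0052])), 'amber': (187, array([-0.0546, -0.0795]))}
```

```bash
echo '[[[0.01, 0.0063, 0, 0, 0], [0.01, 0.0125, 0, 0, 0], [0.01, 0.0188, 0, 0, 0], [0.01, 0.025, 0, 0, 0], [0.01, 0.0313, 0, 0, 0], [0.01, 0.0375, 0, 0, 0], [0.01, 0.0438, 0, 0, 0], [0.01, 0.05, 0, 0, 0], [0.01, 0.055, 0, 0, 0], [0.01, 0.06, 0, 0, 0], [0.01, 0.0638, 0, 0, 0], [0.01, 0.0675, 0, 0, 0], [0.01, 0.0713, 0, 0, 0], [0.01, 0.0725, 0, 0, 0], [0.01, 0.0725, 0, 0, 0]]]' | python3 -m creep
python3 - <<'E'
from h import *
print(W2B(arm.get_state()['eef_pos']))
for n in('scene','top'):
    im,d=discs(n);print(n,{k:(v[0],W2B(v[1]).round(4)) for k,v in d.items()})
a=np.array([-.0546,-.0796]);v=np.array([.05,0])-a;L=np.hypot(*v);u=v/L;st=a-.031*u
print('amber',L,np.arctan2(v[1],v[0]),st,go(st,.065,np.arctan2(v[1],v[0])))
E
```

```text
t: 17.88
eef_pos: [0.5455, -0.0131, 0.0373]
ee_rot: [3.142, -0.0, -1.453]
force: [0.2, 0.5, -0.0]
width: 0.0101
gripper_force: 0.0
[ 0.07917148 -0.00043227]
scene {'amber': (112, array([-0.0565, -0.0759]))}
top {'amber': (191, array([-0.0542, -0.0798]))}
amber 0.1314432196805906 0.650500385850405 [-0.07926921 -0.09837313] [-0.1581  0.098  -0.0277 -0.6514]
```

```bash
python3 -c "
from h import *
print(go((-.0813,-.091),.065,.4))"
```

```text
[-0.1602  0.0907 -0.0277 -0.4009]
```

To row units: -0.16 m is -0.2, -0.135 m is -0.1688, -0.4 rad is -0.2546.

```bash
echo '[[[0.01, -0.0075, 0, -0.025, 0], [0.01, -0.025, 0.0063, -0.035, 0], [0.01, -0.0563, 0.025, -0.035, -0.0637], [0.01, -0.0938, 0.05, -0.035, -0.1273], [0.01, -0.1313, 0.075, -0.035, -0.191], [0.01, -0.1688, 0.0938, -0.035, -0.2546], [0.01, -0.2, 0.1134, -0.035, -0.2546], [0.01, -0.2, 0.1134, -0.035, -0.2546], [0.01, -0.2, 0.1134, -0.035, -0.2546]]]' | python3 -m creep
python3 - <<'E'
from h import *
print(W2B(arm.get_state()['eef_pos']),go((-.0813,-.091),.037,.4))
for n in('scene','top'):
    im,d=discs(n);print(n,{k:(v[0],W2B(v[1]).round(4)) for k,v in d.items()})
    if n=='scene':a=im[170:350,210:410]
    else:b=im[140:320,220:420]
cv2.imwrite('pics/p9.png',cv2.resize(np.hstack([a,b])[:,:,::-1],None,fx=2,fy=2,interpolation=cv2.INTER_CUBIC))
E
```

```text
t: 18.73
eef_pos: [0.436, 0.1367, 0.0657]
ee_rot: [-3.141, 0.0, -1.049]
force: [-0.2, -0.5, 0.3]
width: 0.0101
gripper_force: 0.0
[-0.08251952 -0.0913698 ] [0.0013 0.0001 0.0287 0.0026]
scene {}
top {'green': (104, array([ 0.1348, -0.0053])), 'amber': (102, array([-0.0508, -0.0763]))}
```

View pics/p9.png

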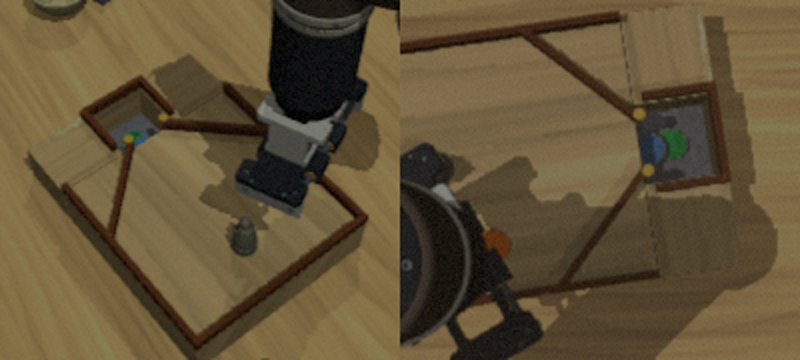

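Both green and blue lie in the slot, the figure is in place, and amber is just ahead of the fingers. That was my tenth picture, so I'll use numbers only from here. Now amber's first push.

To row units: 0.045 m is 0.0563, 0.041 m is 0.0513.

```bash
echo '[[[0.01, 0.0013, 0, 0.0125, 0], [0.01, 0.0013, 0, 0.025, 0], [0.01, 0.0013, 0, 0.0338, 0], [0.01, 0.0013, 0, 0.0356, 0], [0.01, 0.0013, 0, 0.0356, 0], [0.01, 0.0075, 0, 0.0356, 0], [0.01, 0.015, 0, 0.0356, 0], [0.01, 0.0225, 0, 0.0356, 0], [0.01, 0.03, 0, 0.0356, 0], [0.01, 0.0375, 0, 0.0356, 0], [0.01, 0.045, 0, 0.0356, 0], [0.01, 0.0513, 0, 0.0356, 0], [0.01, 0.0563, 0, 0.0356, 0], [0.01, 0.0563, 0, 0.0356, 0]]]' | python3 -m creep
python3 -c "
from h import *
p=W2B(arm.get_state()['eef_pos']);a=p+.0247*np.array([np.cos(.4),np.sin(.4)]);print(p,a)
for n in('top','scene'):
    im,d=discs(n);print(n,{k:(v[0],W2B(v[1]).round(4)) for k,v in d.items()})"
echo '[[[0.01, -0.0075, 0, 0, 0], [0.01, -0.015, 0, 0, 0], [0.01, -0.015, 0, -0.0188, 0], [0.01, -0.015, 0, -0.0325, 0], [0.01, -0.015, 0, -0.0325, 0]]]' | python3 -m creep
python3 -c "
from h import *
for n in('top','scene'):
    im,d=discs(n);print(n,{k:(v[0],W2B(v[1]).round(4)) for k,v in d.items()})"
```

```text
t: 20.0
eef_pos: [0.4592, 0.0956, 0.0368]
ee_rot: [3.141, -0.0, -1.054]
force: [-0.2, -0.5, 0.2]
width: 0.0101
gripper_force: 0.0
[-0.03895321 -0.07325933] [-0.016203  -0.0636407]
top {'green': (107, array([ 0.1347, -0.0054]))}
scene {}
t: 20.52
eef_pos: [0.4538, 0.1082, 0.0647]
ee_rot: [-3.138, -0.0, -1.051]
force: [-0.1, -0.4, 0.2]
width: 0.0103
gripper_force: 0.0
top {'green': (102, array([ 0.1345, -0.0051])), 'amber': (118, array([-0.012 , -0.0625]))}
scene {}
```

```bash
python3 -c "
from h import *
print(go((-.0393,-.0843),.064,.729))"
```

```text
[ 0.0089  0.0104 -0.0009 -0.3292]
```

To row units: 0.027 m is 0.0338, 0.026 m is 0.0325, -0.329 rad is -0.2094.

```bash
echo '[[[0.01, 0.005, 0.0063, 0, -0.0764], [0.01, 0.0106, 0.013, 0, -0.1528], [0.01, 0.0106, 0.013, 0, -0.2094], [0.01, 0.0106, 0.013, 0, -0.2094], [0.01, 0.0106, 0.013, 0.015, -0.2094], [0.01, 0.0106, 0.013, 0.0275, -0.2094], [0.01, 0.0106, 0.013, 0.0325, -0.2094], [0.01, 0.0106, 0.013, 0.0338, -0.2094], [0.01, 0.0106, 0.013, 0.0338, -0.2094]]]' | python3 -m creep
python3 -c "
from h import *
print(W2B(arm.get_state()['eef_pos']),go((.0366,-.0165),.037,.729))"
```

```text
t: 21.37
eef_pos: [0.4479, 0.0941, 0.0355]
ee_rot: [3.141, 0.0, -0.725]
force: [-0.7, 0.2, 1.0]
width: 0.0101
gripper_force: 0.0
[-0.0388461 -0.0846611] [ 0.1017 -0.0008 -0.0015 -0.0019]
```

To row units: 0.101 m is 0.1263, 0.098 m is 0.1225.

```bash
echo '[[[0.01, 0.0063, 0, -0.0013, 0], [0.01, 0.0138, 0, -0.0013, 0], [0.01, 0.0213, 0, -0.0013, 0], [0.01, 0.0288, 0, -0.0013, 0], [0.01, 0.0363, 0, -0.0013, 0], [0.01, 0.0438, 0, -0.0013, 0], [0.01, 0.0513, 0, -0.0013, 0], [0.01, 0.0588, 0, -0.0013, 0], [0.01, 0.0663, 0, -0.0013, 0], [0.01, 0.0738, 0, -0.0013, 0], [0.01, 0.0813, 0, -0.0013, 0], [0.01, 0.0888, 0, -0.0013, 0], [0.01, 0.0963, 0, -0.0013, 0], [0.01, 0.1038, 0, -0.0013, 0], [0.01, 0.1113, 0, -0.0013, 0], [0.01, 0.1175, 0, -0.0013, 0], [0.01, 0.1225, 0, -0.0013, 0], [0.01, 0.1263, 0, -0.0013, 0], [0.01, 0.1263, 0, -0.0013, 0]]]' | python3 -m creep
echo '[[[0.01, -0.0075, 0, 0, 0], [0.01, -0.015, 0, 0, 0], [0.01, -0.015, 0, -0.0188, 0], [0.01, -0.015, 0, -0.0325, 0], [0.01, -0.015, 0, -0.0325, 0]]]' | python3 -m creep
python3 -c "
from h import *
print(W2B(arm.get_state()['eef_pos']),go((.021,.0),.064,0))
for n in('top','scene'):
    im,d=discs(n);print(n,{k:(v[0],W2B(v[1]).round(4)) for k,v in d.items()})"
```

```text
t: 22.95
eef_pos: [0.5242, 0.0269, 0.0368]
ee_rot: [3.142, -0.0, -0.724]
force: [0.0, 0.2, 0.2]
width: 0.0101
gripper_force: 0.0
t: 23.37
eef_pos: [0.5156, 0.0362, 0.0649]
ee_rot: [-3.139, -0.002, -0.722]
force: [-0.4, -1.0, 0.7]
width: 0.0101
gripper_force: 0.0
[ 0.02663737 -0.02429697] [ 0.012  -0.0219  0.0009  0.7295]
top {'green': (87, array([ 0.1338, -0.0051]))}
scene {}
```

To row units: 0.027 m is 0.0338, 0.026 m is 0.0325, 0.729 rad is 0.4641.

```bash
echo '[[[0.01, 0.0038, -0.0075, 0, 0.0764], [0.01, 0.0075, -0.015, 0, 0.1528], [0.01, 0.0113, -0.0225, 0, 0.2292], [0.01, 0.0144, -0.0275, 0, 0.3056], [0.01, 0.0144, -0.0275, 0, 0.382], [0.01, 0.0144, -0.0275, 0, 0.4584], [0.01, 0.0144, -0.0275, 0, 0.4641], [0.01, 0.0144, -0.0275, 0.015, 0.4641], [0.01, 0.0144, -0.0275, 0.0275, 0.4641], [0.01, 0.0144, -0.0275, 0.0325, 0.4641], [0.01, 0.0144, -0.0275, 0.0338, 0.4641], [0.01, 0.0144, -0.0275, 0.0338, 0.4641]]]' | python3 -m creep
python3 -c "
from h import *
print(W2B(arm.get_state()['eef_pos']),go((.079,.0),.037,0))
for n in('top','scene'):
    im,d=discs(n);print(n,{k:(v[0],W2B(v[1]).round(4)) for k,v in d.items()})"
```

```text
t: 24.47
eef_pos: [0.5375, 0.0439, 0.0353]
ee_rot: [3.14, -0.0, -1.452]
force: [-0.1, -0.2, -0.5]
width: 0.0098
gripper_force: 0.0
[ 0.02163722 -0.00158192] [ 0.0574 -0.0016 -0.0017  0.0004]
top {'green': (84, array([ 0.1342, -0.0045]))}
scene {}
```

To row units: 0.058 m is 0.0725, 0.057 m is 0.0713.

```bash
echo '[[[0.01, 0.0063, -0.0013, -0.0013, 0], [0.01, 0.0125, -0.0013, -0.0013, 0], [0.01, 0.0188, -0.0013, -0.0013, 0], [0.01, 0.025, -0.0013, -0.0013, 0], [0.01, 0.0313, -0.0013, -0.0013, 0], [0.01, 0.0375, -0.0013, -0.0013, 0], [0.01, 0.0438, -0.0013, -0.0013, 0], [0.01, 0.05, -0.0013, -0.0013, 0], [0.01, 0.055, -0.0013, -0.0013, 0], [0.01, 0.06, -0.0013, -0.0013, 0], [0.01, 0.0638, -0.0013, -0.0013, 0], [0.01, 0.0675, -0.0013, -0.0013, 0], [0.01, 0.0713, -0.0013, -0.0013, 0], [0.01, 0.0725, -0.0013, -0.0013, 0], [0.01, 0.0725, -0.0013, -0.0013, 0]]]' | python3 -m creep
echo '[[[0.01, -0.0125, 0, -0.005, 0], [0.01, -0.0188, 0, -0.05, 0], [0.01, -0.05, 0, -0.1, 0], [0.01, -0.1, 0.025, -0.125, 0], [0.01, -0.15, 0.05, -0.125, 0], [0.01, -0.1875, 0.1, -0.125, 0], [0.01, -0.1875, 0.15, -0.125, 0], [0.01, -0.1875, 0.15, -0.125, 0]]]' | python3 -m creep
python3 - <<'E'
from h import *
for n in('top','scene'):
    im,d=discs(n)
    for k in('green','blue','amber'): print(n,k,[(a,W2B(ray(n,c,.03)).round(3),c.round(1)) for a,c in blobs(n,im,k,10)])
E
```

```text
t: 25.82
eef_pos: [0.5458, -0.0136, 0.0368]
ee_rot: [3.141, -0.0, -1.453]
force: [0.9, -0.6, -0.7]
width: 0.0095
gripper_force: 0.0
t: 26.48
eef_pos: [0.4049, 0.1221, 0.1369]
ee_rot: [3.141, 0.001, -1.451]
force: [0.5, -1.3, -0.5]
width: 0.0097
gripper_force: 0.0
top green [(61, array([0.142, 0.001]), array([358.2, 210.1]))]
top blue []
top amber [(133, array([ 0.12 , -0.002]), array([348.1, 213.2]))]
scene green []
scene blue []
scene amber [(52, array([ 0.126, -0.005]), array([280.4, 237.8]))]
```

Run:
```python
from h import *
for z in(.01,.02,.03,.04,.05,.06,.07): print(z,W2B(ray('top',(348.1,213.2),z)).round(4),W2B(ray('scene',(280.4,237.8),z)).round(4))
im=arm.grab_frame('top')
h=cv2.cvtColor(im,cv2.COLOR_RGB2HSV);m=cv2.inRange(h[195:240,335:385],(95,70,20),(130,255,255));print(cv2.countNonZero(m),[np.round(np.mean(x)) for x in np.nonzero(m)])
m=cv2.inRange(h[205:245,220:260],(0,0,0),(180,120,75));N,_,st,ce=cv2.connectedComponentsWithStats(m);print([(st[i,4],ce[i]+[220,205]) for i in range(1,N) if st[i,4]>30])
s=arm.get_state();print(s['t'])
```

```text
0.01 [0.1216 0.0002] [ 0.1381 -0.0124]
0.02 [ 0.1208 -0.0009] [ 0.1318 -0.0085]
0.03 [ 0.12  -0.002] [ 0.1255 -0.0047]
0.04 [ 0.1192 -0.0031] [ 0.1192 -0.0008]
0.05 [ 0.1185 -0.0042] [0.1129 0.003 ]
0.06 [ 0.1177 -0.0053] [0.1065 0.0069]
0.07 [ 0.1169 -0.0064] [0.1002 0.0107]
0 [np.float64(nan), np.float64(nan)]
[(np.int32(868), array([240.14746544, 233.04262673]))]
26.6333
  return _methods._mean(a, axis=axis, dtype=dtype,
  ret = ret.dtype.type(ret / rcount)
```

```bash
echo '[[[0.01, 0, 0, 0, 0], [0.01, 0, 0, 0, 0], [0.01, 0, 0, 0, 0], [0.01, 0, 0, 0, 0], [0.01, 0, 0, 0, 0], [0.01, 0, 0, 0, 0]]]' | python3 -m creep | sed -n '1p;4p'
python3 - <<'E'
from h import *
im=arm.grab_frame('top');print([(a,c) for a,c in blobs('top',im,'amber',40)])
print(arm.job_done())
E
```

```text
t: 27.13
force: [-0.2, -0.3, 0.3]
[(129, array([348.15503876, 213.29457364]))]
the job is handed in; nothing more can be done
None
```

I pushed all three discs through the gate one at a time (green, blue, amber) and handed the job in at 27 s; the last images show green and amber in the slot, with blue hidden, probably under amber, after I saw it in the slot earlier, and the figure was last seen undisturbed just before amber's push.

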